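Switch on the guarded desk power box

TASK

Switch on the white power box on the desk: with a fingertip under its front lip, lift the hinged black guard back until it stays open, flip the toggle beneath it over towards the hinge, then tip the guard forward past its balance so that it drops shut by itself over the toggle, with no finger on it. Be gentle, use the fingers only to touch and push: nothing is picked up, the box is not shoved or lifted, and the other things on the desk stay where they are.

Things in the scene. Friction and masses are not known exactly. Their poses are not given: they have to be found in the camera images.
- power_box: White desk power box, loose on four rubber feet, about 2.6 kg. Origin on the desk, straight below the toggle's pivot. Its x axis points from the front (lip side) to the back (hinge side), y to the left along its length, z up. The case spans x -42 to +78 mm, y -60 to +200 mm; its flat top is 62 mm above the desk. Guard and toggle are at its right end.
- box_end (a point): Centre of the power box's left end face. Between it and the guard lie two flush sockets (box y 77 and 127 mm) and a white plug-in charger (box x -7 to +43, y 160 to 194 mm) that stands 30 mm above the case's top.
- guard (a joint): Hinge angle of the black plastic guard (60 g), an upside-down box 66 mm wide: 0 shut on the case, 1.75 rad fully back at its stop. No spring: it balances at 1.1 to 1.2 rad; short of that it falls shut, beyond it falls back and stays. It may be pushed forward from behind. Bears 20 N at most. Shut, it spans box x -40 (front wall) to +34 mm, top 103 mm above the desk.
- guard_lip (a point): Middle of the lower front edge of the guard's finger lip. The lip is a ledge 50 mm wide and 4 mm thick that sticks out 16 mm forward of the guard's front wall, level with its top; shut, this point is at box x -56 mm, 99 mm above the desk, and overhangs the case's front by 14 mm with free space below. It lifts from underneath; a level push on its front edge binds.
- guard_hinge (a point): Middle of the guard's hinge axis, along the box's y, at box x +38 mm, 68 mm above the desk. Wide open, the guard stands behind it: the outside of its top is then an upright face leaning back, from box x 73 mm low down to 90 mm at the lip's end, 153 mm above the desk. As it swings, the lip rises to 168 mm at most.
- toggle (a joint): Steel bat toggle under the guard: 0 off (leaning 0.4 rad to the front, towards the lip), 0.8 rad on (leaning 0.4 rad back, towards the hinge). Pivot at box x 0, y 0, 66 mm above the desk. A snap spring holds it at either end; about 1 N at the tip moves it, and past the middle (0.4 rad) it snaps over by itself. Bears 20 N at most.
- toggle_tip (a point): Tip of the toggle, 33 mm from its pivot; the lever is 7 mm thick at the foot and 12 mm near the tip. Off, it is at box x -13 mm; on, at +13 mm; both 96 mm above the desk.
- mouse: Grey computer mouse, 105 x 60 x 36 mm, on the desk in front of the box; leave it alone. Origin at its underside.
- tape: Yellow roll of tape lying flat, 60 mm across, 19 mm high, to the right of the box; leave it alone. Origin at its underside.
- mug: White mug, 80 mm across and 90 mm high, behind and to the right of the guard; leave it alone. Origin at its underside.
- marker: Square marker pen lying flat behind the box, 127 x 16 x 16 mm; leave it alone. Origin at its underside.
- phone: Phone lying flat on the left, 150 x 73 x 9 mm; leave it alone. Origin at its underside.
- pen_cup: Terracotta pen cup on the left, 76 mm across and 100 mm high, pens reach 185 mm; leave it alone. Origin at its underside.
- jar: Jar with a lid on the left, 64 mm across, 80 mm high; leave it alone. Origin at its underside.

How it is judged (in metres and radians):
On the way, in this order (a step that is already met when the one before it is completed fails the run):
1. the guard is lifted back and stays open, the toggle still off (value of joint guard above 1.3 rad and value of joint toggle below 0.3 rad), for 0.2 s.
2. the toggle is flipped on while the guard is open (value of joint toggle above 0.65 rad and value of joint guard above 1.2 rad), for 0.2 s.
3. the guard drops by itself, no finger on it (value of joint guard between 0.08 and 0.95 rad and velocity of joint guard below -0.3 rad/s and contact force between the fingers and guard below 0.05 N), for 0.02 s.
At the end, for the whole second after the job is handed in: The toggle is on (over 0.65 of its 0.8 rad), the guard is shut over it (within 0.06 rad), having dropped there by itself, and the box stands level within 20 mm of where it was (value of joint guard below 0.06 rad and value of joint toggle above 0.65 rad and distance of power_box from where it was at the start of the episode below 0.02 m and angle between power_box's own z axis and vertical below 0.05 rad and linear speed of power_box below 0.01 m/s); the robot touches nothing.
It fails at once if the power box is shoved more than 20 mm (35 mm at its left end), tipped or lifted (distance of power_box from where it was at the start of the episode above 0.02 m or distance of box_end from where it was at the start of the episode above 0.035 m or angle between power_box's own z axis and vertical above 0.08 rad or height (world z) of power_box above 0.008 m).
It fails at once if the guard or the toggle is pushed or squeezed with more than 20 N (contact force between the fingers and guard above 20 N or contact force between the fingers and toggle above 20 N).
It fails at once if one of the other things on the desk is picked up, or moved more than 25 mm (distance of any of mouse, tape, mug, marker, phone, pen_cup, jar from where it was at the start of the episode above 0.025 m).
It also fails if it takes over 56 s, if anything falls off the work surface, if the arm or the gripper's body presses on something with over 40 N, if the wrist force passes 120 N, or if a joint passes its speed limit or range.

ROBOT

A 6-joint arm with a two-finger parallel gripper is mounted at the origin on the work surface. World frame = base frame: x ahead of the robot, y to its left, z up, the work surface at z = 0. Lengths are in mm, angles in rad, forces in N, time in s.
With the tool pointing down it reaches from about 300 to 850 mm from the base axis. Payload 5.4 kg.
Tool frame: the origin (TCP) lies between the finger pads; the fingertips stand 14 mm ahead of it and the grasp point (between the pads) lies 5 mm behind it (ctrl.tip_extent is the distance from the TCP to the fingertips, in mm); z points along the fingers, x is the direction in which the jaws open and shut, and the axes are right-handed (so a half turn about z gives the same grasp; the last joint's range is limited). The gripper opens to 85 mm and grips with 20 to 120 N. Pads are 22 mm wide; open, the fingers measure 114 mm over their backs; the gripper's body (76 mm by 85 mm) begins 54 mm behind the grasp point. The pads swing forward as they close: fully open they stand 13 mm farther back than shut.
Start: joints at [0.985, 0.158, 1.597, -0, 1.386, -0.21], TCP at [211.043, 534.852, 245.299] pointing down, gripper open.
Joint ranges: [-2.91, 2.91], [-0.94, 2.29], [0.18, 2.7], [-1.29, 4.43], [0.17, 2.64], [-3, 3]. Speed limits (rad/s): [2.57, 2.57, 3.14, 3.14, 3.14, 3.14].

INTERFACE

Orientations are given as a unit quaternion [w, x, y, z].
In Python, from cell import ctrl, imaging, job_done gives the robot as it stands.
- The arm moves only by the tool drive_tool, never from a script. Its argument "targets" is a list of rows, each a list of 3 entries, a list of its own where there are three numbers: the closure, from 0 (fully open) to 1 (shut), then the shift along the tool's x, y, z in cm, then the turn, a rotation vector about the tool's x, y, z in rad. In form: [[gripper, [x, y, z], [rx, ry, rz]], ...]. A call has 1 to 12 rows; each row shifts and turns the pose as measured when the row begins, along the tool's axes as they then stand; what a row does not reach is not made up. A row lasts 1/12 s, in which the tool goes at most 41.7 mm and 7.16 degrees, less where a joint would pass 70% of its speed; a pose out of reach is approached as far as the arm can. A call with a gripper value outside its range is refused whole. The fingers move at their own pace and stop on an object; "force" is the grip in N (left out, the last holds). Time passes only in rows, so rows that do not move let the fingers close. It gives the time, the measured TCP pose, the force and the opening at its end, in the units of the state.
- ctrl.state(): the state, without advancing time (a new reading comes with each control period).
- imaging.read_camera(name): name is "side" or "top"; returns (picture, depth): 480x640x3 uint8, blue, green, red; 480x640 float32, mm along the optical axis (not along the pixel's ray), 0 where there is no reading.
- imaging.calibration(name): a dict with "vfov" (degrees; the focal length in pixels is half the picture's height over the tangent of half this angle, whatever the lens; pixels are square), "cx", "cy" (the principal point, pixels), "world_to_cam" (4x4, takes a point from world to camera coordinates). Camera axes: x right, y down, z forward; pixel columns grow to the right and rows downward; lengths in mm; the calibration is good to about 2 mm. A picture is of the moment at which its call begins. calibration takes no time and is no camera call.
- job_done(): hands the job in, once; it reports no verdict.
The state is a dict: "clock": time; "qpos": joint angles; "joint_velocities": joint speeds; "joint_torque": joint torques, N m; "tool_pos": TCP position; "eef_rot": TCP orientation; "contact_force": force on the tool from outside, world axes, zero at the start; "moment": the same for the moment, N m; "width": finger opening in mm.
Only numpy, scipy, OpenCV 4.12 (cv2) and the standard library are available. Lean on these libraries where they do the work, as an engineer would, in place of code of your own. Each camera call takes 0.05 s, during which the arm holds its last target. There are 200 camera calls.

## Working session

There is one attempt and no reset: what is moved stays moved. The work goes in short steps, Python scripts to look and compute and a tool call to move; the robot and the scene stay as the last step left them, time stands still between calls to the robot, and variables do not carry over. Pictures are saved under pics/ and viewed, about 8 in all and at most 12, crops included, and the job is handed in when it is done.

Besides the shell and the picture viewer there is one more tool, called after "Call:" as a command line: name --argument value ..., lists and objects as JSON in quotes. drive_tool: Moves the arm, as the interface text tells. Its arguments: {"type":"object","properties":{"targets":{"type":"array"},"force":{"type":"number"}},"required":["targets"]}

```bash
mkdir -p pics; ls; cat > h.py <<'E'
import numpy as np,cv2
from cell import ctrl,imaging,job_done
def K(n):
    c=imaging.calibration(n);f=240/np.tan(np.radians(c['vfov'])/2);return f,c['cx'],c['cy'],np.array(c['world_to_cam'])
def grab(n):
    im,d=imaging.read_camera(n);return im,d
def cloud(n,d):
    f,cx,cy,T=K(n);v,u=np.mgrid[:480,:640]
    P=np.stack([(u-cx)/f*d,(v-cy)/f*d,d],-1);Ti=np.linalg.inv(T)
    return P@Ti[:3,:3].T+Ti[:3,3]
E
python3 - <<'E'
from h import *
for n in('top','side'):
    im,d=grab(n);cv2.imwrite(f'pics/{n}0.png',im);np.save(f'pics/{n}0.npy',d)
    f,cx,cy,T=K(n);print(n,f,cx,cy,np.linalg.inv(T).round(2).tolist(),(d>0).mean())
print(ctrl.state())
E
```

```text
pics
top 617.1143739023566 321.2692152820964 241.2132109183092 [[0.02, -0.99, 0.14, 387.89], [-1.0, -0.02, 0.01, 114.22], [-0.01, -0.14, -0.99, 1506.02], [0.0, 0.0, 0.0, 1.0]] 0.9961458333333333
side 438.24313412511424 324.3162889302303 244.82371146018374 [[0.95, -0.24, 0.2, 381.14], [-0.31, -0.7, 0.64, -459.83], [-0.02, -0.67, -0.74, 801.93], [0.0, 0.0, 0.0, 1.0]] 0.99603515625
{'clock': 0.1, 'qpos': array([ 9.84913618e-01,  1.58995873e-01,  1.59813489e+00,  1.15482026e-05,
        1.38617927e+00, -2.10075409e-01]), 'joint_velocities': array([-0.00170421, -0.00163641, -0.00277085,  0.00106947,  0.00054015,
       -0.00018252]), 'joint_torque': array([ 4.83207987e-04, -3.96990824e+01, -3.32337427e+01, -1.34499860e-04,
        4.16081559e-03, -7.40475116e-06]), 'tool_pos': array([210.74652203, 534.42518253, 244.39548198]), 'eef_rot': array([ 3.19157973e-04,  8.26748021e-01,  5.62571748e-01, -7.97192444e-04]), 'contact_force': array([0.75253262, 0.25608575, 0.85742571]), 'moment': array([0.04693974, 0.00314454, 0.05492716]), 'width': 85.42238634959104}
```

View pics/top0.png

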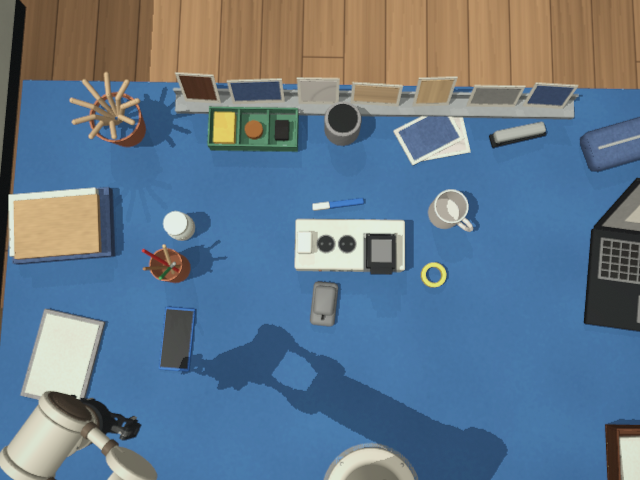

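View pics/side0.png

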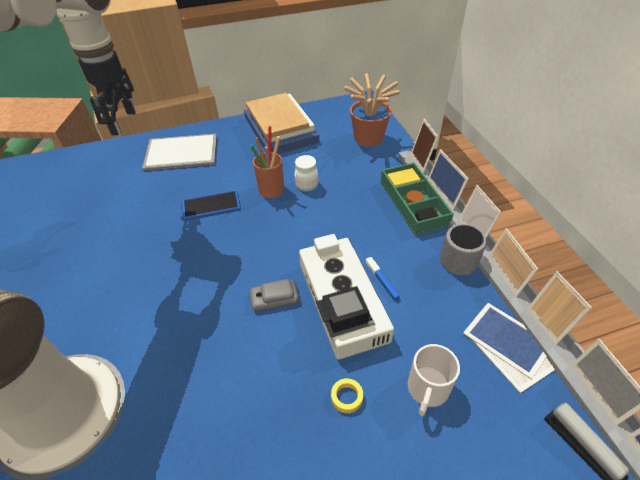

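The top view shows the box at about (295–405, 219–272), with the guard at its right end (365–397, 233–273). The mouse is at (324,304), the tape at (434,275), the mug at (450,210) and the marker at (338,204). The side view agrees. The box's x axis is roughly world +x.

```bash
python3 - <<'E'
from h import *
for n,(u0,u1,v0,v1) in(('top',(285,415,210,282)),('side',(285,410,225,375))):
    im=cv2.imread(f'pics/{n}0.png');d=np.load(f'pics/{n}0.npy');P=cloud(n,d)
    m=np.zeros((480,640),bool);m[v0:v1,u0:u1]=1
    desk=m&(im[...,0]>im[...,2]+50.);print(n,'desk z',np.median(P[desk][:,2]))
    hsv=cv2.cvtColor(im,cv2.COLOR_BGR2HSV)
    t=m&(abs(P[...,2]-62)<8);q=P[t];r=cv2.minAreaRect(q[:,:2].astype(np.float32));print('case top',r,np.median(q[:,2]), cv2.boxPoints(r).round(1).tolist())
    t=m&(abs(P[...,2]-101)<7);t=cv2.morphologyEx(t.astype(np.uint8),cv2.MORPH_OPEN,np.ones((3,3)))>0
    k,l,s,c=cv2.connectedComponentsWithStats(t.astype(np.uint8))
    for i in range(1,k):
        if s[i,4]<80: continue
        q=P[l==i];r=cv2.minAreaRect(q[:,:2].astype(np.float32));print('h101',s[i],r,np.median(q[:,2]),cv2.boxPoints(r).round(1).tolist())
    t=m&(abs(P[...,2]-92)<5);q=P[t];print('h92',len(q))
im=cv2.imread('pics/top0.png');P=cloud('top',np.load('pics/top0.npy'))
for nm,(u0,u1,v0,v1) in dict(mug=(425,475,185,237),tape=(418,450,258,292),mouse=(305,342,280,328),marker=(308,368,194,214)).items():
    Q=P[v0:v1,u0:u1].reshape(-1,3);Q=Q[Q[:,2]>10];print(nm,Q.min(0).round(),Q.max(0).round())
E
```

```text
top desk z 0.5449530198732191
case top ((577.2501831054688, 58.63444519042969), (125.2651596069336, 258.4816589355469), 0.022993313148617744) 62.542450219002376 [[514.5999755859375, 187.89999389648438], [514.7000122070312, -70.5999984741211], [639.9000244140625, -70.5999984741211], [639.7999877929688, 187.89999389648438]]
h101 [367 236  29  39 834] ((550.2094116210938, -12.269264221191406), (88.4478759765625, 65.0201187133789), 0.43325868248939514) 103.46795509887545 [[505.70001220703125, 19.899999618530273], [506.20001220703125, -45.099998474121094], [594.7000122070312, -44.400001525878906], [594.2000122070312, 20.600000381469727]]
h92 293
side desk z -0.9106102027535599
case top ((577.4932250976562, 56.781707763671875), (125.65901184082031, 260.5669860839844), 0.5886322855949402) 61.10713324263327 [[513.2999877929688, 186.39999389648438], [516.0, -74.0999984741211], [641.7000122070312, -72.80000305175781], [639.0, 187.6999969482422]]
h101 [ 317  286   53   38 1353] ((551.9315185546875, -12.392997741699219), (68.71342468261719, 91.014892578125), 89.21624755859375) 102.29122106278874 [[506.0, -46.099998474121094], [597.0, -47.400001525878906], [597.9000244140625, 21.299999237060547], [506.8999938964844, 22.600000381469727]]
h92 370
mug [ 388. -231.   10.] [ 708.  114. 1506.]
tape [ 388. -177.   10.] [ 543.  114. 1506.]
mouse [387.  85.  10.] [ 492.  156. 1506.]
marker [388.  25.  10.] [ 701.  148. 1506.]
```

```bash
cat >> h.py <<'E'
from scipy.spatial.transform import Rotation as R
def Rt(tilt,lean=0):
    "tool z in y-z plane pointing +y, down by tilt rad; tool y = world x; lean about world y"
    z=np.array([0,np.cos(tilt),-np.sin(tilt)]);y=np.array([1.,0,0]);x=np.cross(y,z)
    return R.from_euler('y',lean)*R.from_matrix(np.stack([x,y,z],1))
def pose():
    s=ctrl.state();q=s['eef_rot'];return np.array(s['tool_pos']),R.from_quat([q[1],q[2],q[3],q[0]]),s
def plan(pts,g=1,step=38,ang=6.5):
    "pts: list of (pos,Rot[,step]); prints rows in tool axes"
    p,r,s=pose();rows=[]
    for t in pts:
        P,Q=np.array(t[0],float),t[1];st=t[2] if len(t)>2 else step
        w=(r.inv()*Q).as_rotvec();n=int(np.ceil(max(np.linalg.norm(P-p)/st,np.degrees(np.linalg.norm(w))/ang,1)))
        dp=(P-p)/n;dr=R.from_rotvec(w/n)
        for i in range(n):
            rows.append([g,[round(float(x),2) for x in r.inv().apply(dp)/10],[round(float(x),3) for x in w/n]]);r=r*dr
        p=P;r=Q
    print('t',round(s['clock'],2),s['tool_pos'].round(1),'z',R.from_quat(s['eef_rot'][[1,2,3,0]]).as_matrix()[:,2].round(2),'q',s['qpos'].round(2),'F',s['contact_force'].round(1),len(rows));print(str(rows).replace(' ',''))
E
python3 - <<'E'
from h import *
D=Rt(np.pi/2)
p,r,s=pose();print(D.as_matrix().round(2),r.as_matrix().round(2))
plan([([210,500,300],r),([440,60,320],D)])
E
```

```text
[[ 0.  1.  0.]
 [ 1.  0.  0.]
 [ 0.  0. -1.]] [[ 0.37  0.93 -0.  ]
 [ 0.93 -0.37 -0.  ]
 [-0.   -0.   -1.  ]]
t 0.1 [210.7 534.4 244.4] z [-0. -0. -1.] q [ 0.98  0.16  1.6   0.    1.39 -0.21] F [0.8 0.3 0.9] 16
[[1,[-1.62,0.6,-2.78],[0.0,0.0,0.0]],[1,[-1.62,0.6,-2.78],[0.0,0.0,0.0]],[1,[-2.32,2.68,-0.14],[-0.0,0.0,-0.027]],[1,[-2.39,2.62,-0.14],[-0.0,0.0,-0.027]],[1,[-2.46,2.55,-0.14],[-0.0,0.0,-0.027]],[1,[-2.53,2.49,-0.14],[-0.0,0.0,-0.027]],[1,[-2.59,2.42,-0.14],[-0.0,0.0,-0.027]],[1,[-2.66,2.35,-0.14],[-0.0,0.0,-0.027]],[1,[-2.72,2.27,-0.14],[-0.0,0.0,-0.027]],[1,[-2.78,2.2,-0.14],[-0.0,0.0,-0.027]],[1,[-2.84,2.13,-0.14],[-0.0,0.0,-0.027]],[1,[-2.89,2.05,-0.14],[-0.0,0.0,-0.027]],[1,[-2.95,1.97,-0.14],[-0.0,0.0,-0.027]],[1,[-3.0,1.89,-0.14],[-0.0,0.0,-0.027]],[1,[-3.05,1.81,-0.14],[-0.0,0.0,-0.027]],[1,[-3.1,1.73,-0.14],[-0.0,0.0,-0.027]]]
```

Call:
drive_tool --targets '[[1,[-1.6,0.6,-2.8],[0,0,0]],[1,[-1.6,0.6,-2.8],[0,0,0]],[1,[-2.3,2.7,-0.15],[0,0,-0.027]],[1,[-2.4,2.6,-0.15],[0,0,-0.027]],[1,[-2.5,2.5,-0.15],[0,0,-0.027]],[1,[-2.5,2.5,-0.15],[0,0,-0.027]],[1,[-2.6,2.4,-0.15],[0,0,-0.027]],[1,[-2.7,2.3,-0.15],[0,0,-0.027]],[1,[-2.7,2.3,-0.15],[0,0,-0.027]],[1,[-2.8,2.2,-0.15],[0,0,-0.027]],[1,[-2.8,2.1,-0.15],[0,0,-0.027]],[1,[-2.9,2.0,-0.15],[0,0,-0.027]]]'

```text
clock: 1.1
tool_pos: [375.8, 175.8, 312.9]
eef_rot: [0.0, 0.735, 0.678, -0.006]
contact_force: [0.5, 0.9, 0.2]
width: -0.4
```

```bash
python3 - <<'E'
from h import *
plan([([430,0,320],Rt(np.pi/2)),([460,-200,300],Rt(.8))])
E
```

```text
t 1.1 [375.8 175.8 312.9] z [-0.01 -0.01 -1.  ] q [ 0.15 -0.31  1.91 -0.01  1.55 -1.34] F [0.5 0.9 0.2] 12
[[1,[-3.42,1.36,-0.12],[-0.001,0.002,-0.016]],[1,[-3.44,1.31,-0.13],[-0.001,0.002,-0.016]],[1,[-3.46,1.25,-0.13],[-0.001,0.002,-0.016]],[1,[-3.48,1.2,-0.13],[-0.001,0.002,-0.016]],[1,[-3.5,1.14,-0.14],[-0.001,0.002,-0.016]],[1,[-2.86,0.43,0.29],[0.0,0.11,0.0]],[1,[-2.87,0.43,-0.03],[0.0,0.11,0.0]],[1,[-2.85,0.43,-0.35],[0.0,0.11,0.0]],[1,[-2.8,0.43,-0.66],[0.0,0.11,0.0]],[1,[-2.71,0.43,-0.96],[0.0,0.11,0.0]],[1,[-2.58,0.43,-1.25],[0.0,0.11,0.0]],[1,[-2.43,0.43,-1.53],[0.0,0.11,0.0]]]
```

Call:
drive_tool --targets '[[1,[-3.4,1.4,-0.1],[0,0,-0.016]],[1,[-3.4,1.3,-0.1],[0,0,-0.016]],[1,[-3.5,1.25,-0.1],[0,0,-0.016]],[1,[-3.5,1.2,-0.1],[0,0,-0.016]],[1,[-3.5,1.1,-0.1],[0,0,-0.016]],[1,[-2.9,0.4,0.3],[0,0.11,0]],[1,[-2.9,0.4,0],[0,0.11,0]],[1,[-2.9,0.4,-0.3],[0,0.11,0]],[1,[-2.8,0.4,-0.7],[0,0.11,0]],[1,[-2.7,0.4,-1.0],[0,0.11,0]],[1,[-2.6,0.4,-1.2],[0,0.11,0]],[1,[-2.4,0.4,-1.5],[0,0.11,0]]]'

```text
clock: 2.1
tool_pos: [461.8, -220.1, 300.8]
eef_rot: [-0.269, 0.649, 0.657, 0.275]
contact_force: [-0.0, 0.3, 0.9]
width: -0.1
```

```bash
python3 - <<'E'
from h import *
plan([([480,-170,200],Rt(.52)),([490,-140,120],Rt(.52))])
E
```

```text
t 2.1 [ 461.8 -220.1  300.8] z [ 0.    0.71 -0.7 ] q [-0.94  0.32  1.47  0.48  1.99 -2.47] F [-0.   0.3  0.9] 7
[[1,[-0.91,0.43,2.67],[0.001,0.065,0.003]],[1,[-1.08,0.44,2.6],[0.001,0.065,0.003]],[1,[-1.25,0.44,2.53],[0.001,0.065,0.003]],[1,[-1.41,0.45,2.44],[0.001,0.065,0.003]],[1,[-1.82,0.33,2.19],[0.0,0.0,0.0]],[1,[-1.82,0.33,2.19],[0.0,0.0,0.0]],[1,[-1.82,0.33,2.19],[0.0,0.0,0.0]]]
```

Call:
drive_tool --targets '[[1,[-0.9,0.4,2.7],[0,0.065,0.003]],[1,[-1.1,0.4,2.6],[0,0.065,0.003]],[1,[-1.2,0.4,2.5],[0,0.065,0.003]],[1,[-1.4,0.45,2.4],[0,0.065,0.003]],[1,[-1.8,0.3,2.2],[0,0,0]],[1,[-1.8,0.3,2.2],[0,0,0]],[1,[-1.8,0.3,2.2],[0,0,0]],[1,[0,0,0],[0,0,0]]]'

```text
clock: 2.77
tool_pos: [487.5, -146.3, 105.2]
eef_rot: [-0.359, 0.616, 0.601, 0.362]
contact_force: [-1.1, 0.4, -0.4]
width: 0.2
```

```bash
python3 - <<'E'
from h import *
im,d=grab('side');cv2.imwrite('pics/s1.png',cv2.resize(im[150:450,200:600],(800,600)))
print(pose()[2]['qpos'].round(2),pose()[0].round(1),pose()[1].as_matrix().round(2).tolist())
E
```

```text
[-0.89  0.66  1.57  0.62  1.81 -2.58] [ 488.2 -147.8  107.6] [[0.01, 1.0, 0.02], [0.48, -0.02, 0.88], [0.88, -0.0, -0.48]]
```

View pics/s1.png

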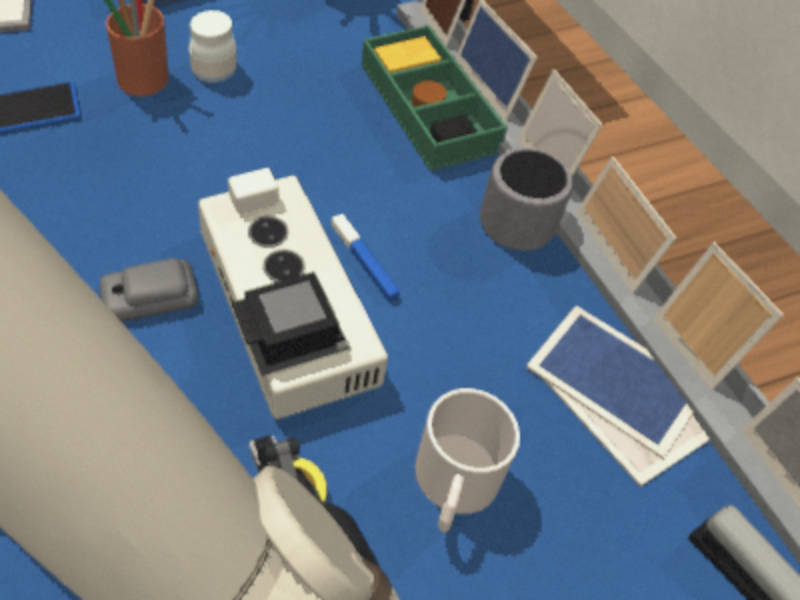

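Clear view: guard shut at (290,320) in the crop, fingers at (275,450) beside and above the tape. Next I put the fingertip in front of the lip, then under it.

```bash
python3 - <<'E'
from h import *
Q=Rt(.5)
plan([([487,-95,95],Q,25),([487,-28,66],Q,20)])
E
```

```text
t 2.82 [ 488.2 -147.8  107.6] z [ 0.02  0.88 -0.48] q [-0.89  0.66  1.57  0.62  1.81 -2.58] F [ 0.4 -0.3 -0.7] 7
[[1,[0.48,-0.07,1.74],[0.005,0.001,-0.004]],[1,[0.48,-0.06,1.74],[0.005,0.001,-0.004]],[1,[0.48,-0.05,1.74],[0.005,0.001,-0.004]],[1,[0.17,0.0,1.82],[0.0,0.0,0.0]],[1,[0.17,0.0,1.82],[0.0,0.0,0.0]],[1,[0.17,0.0,1.82],[0.0,0.0,0.0]],[1,[0.17,0.0,1.82],[0.0,0.0,0.0]]]
```

Call:
drive_tool --targets '[[1,[0.5,-0.07,1.7],[0.005,0,-0.004]],[1,[0.5,-0.07,1.7],[0.005,0,-0.004]],[1,[0.5,-0.05,1.7],[0.005,0,-0.004]],[1,[0.15,0,1.8],[0,0,0]],[1,[0.15,0,1.8],[0,0,0]],[1,[0.15,0,1.8],[0,0,0]],[1,[0.15,0,1.8],[0,0,0]],[1,[0,0,0],[0,0,0]]]'

```text
clock: 3.48
tool_pos: [493.0, -32.2, 76.8]
eef_rot: [-0.35, 0.609, 0.613, 0.362]
contact_force: [-0.2, 0.3, -0.2]
width: -0.4
```

```bash
python3 - <<'E'
from h import *
im,d=grab('side');cv2.imwrite('pics/s2.png',cv2.resize(im[210:390,240:480],(800,600)))
plan([([495,-28,66],Rt(.5),5),([503,-28,66],Rt(.5),4)])
E
```

```text
t 3.53 [493.8 -33.8  77.6] z [ 0.01  0.87 -0.49] q [-0.74  0.59  1.75  0.71  1.64 -2.6 ] F [ 0.2 -0.9 -1. ] 5
[[1,[-0.24,0.03,0.36],[0.004,0.006,0.005]],[1,[-0.24,0.03,0.36],[0.004,0.006,0.005]],[1,[-0.24,0.04,0.36],[0.004,0.006,0.005]],[1,[0.0,0.4,0.0],[0.0,0.0,0.0]],[1,[0.0,0.4,0.0],[0.0,0.0,0.0]]]
```

View pics/s2.png

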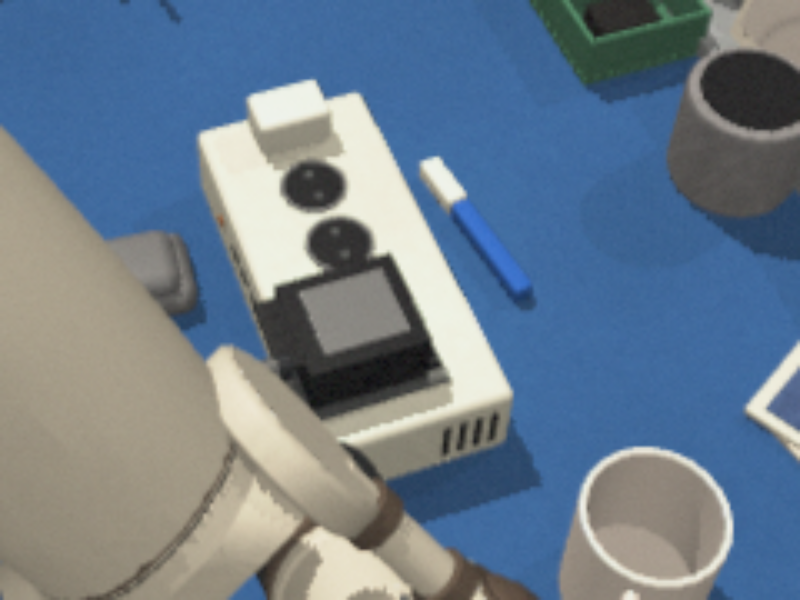

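The side view shows the finger at about (285,365), just by the lip's front right corner, with the guard still shut. Its height is still too great, so I lower it and then slide it under.

Call:
drive_tool --targets '[[1,[-0.4,-0.2,0.35],[0.004,0.006,0.005]],[1,[-0.4,-0.1,0.35],[0.004,0.006,0.005]],[1,[-0.3,0,0.35],[0.004,0.006,0.005]],[1,[0,0,0],[0,0,0]]]'

```text
clock: 3.87
tool_pos: [493.5, -34.3, 65.0]
eef_rot: [-0.357, 0.608, 0.61, 0.362]
contact_force: [0.0, -0.1, 0.2]
width: -0.1
```

```bash
python3 - <<'E'
from h import *
plan([([502,-28,67],Rt(.5),4)])
E
```

```text
t 3.87 [493.5 -34.3  65. ] z [ 0.    0.88 -0.48] q [-0.74  0.63  1.73  0.71  1.64 -2.6 ] F [ 0.  -0.1  0.2] 3
[[1,[0.16,0.28,0.15],[0.001,0.001,0.002]],[1,[0.16,0.28,0.15],[0.001,0.001,0.002]],[1,[0.16,0.28,0.15],[0.001,0.001,0.002]]]
```

Call:
drive_tool --targets '[[1,[0.15,0.3,0.2],[0,0,0.002]],[1,[0.15,0.3,0.2],[0,0,0.002]],[1,[0.15,0.3,0.2],[0,0,0.002]],[1,[0,0,0],[0,0,0]]]'

```text
clock: 4.2
tool_pos: [504.1, -28.0, 66.1]
eef_rot: [-0.358, 0.611, 0.607, 0.361]
contact_force: [0.3, 0.3, 0.1]
width: 0.1
```

```bash
cat >> h.py <<'E'
def arc(th,c=(-97,15),o=(599,63),y=-28):
    return [o[0]+c[0]*np.cos(th)+c[1]*np.sin(th),y,o[1]-c[0]*np.sin(th)+c[1]*np.cos(th)]
E
python3 - <<'E'
from h import *
Q=Rt(.5)
plan([(arc(t),Q,8) for t in (0,.15,.3,.45)])
E
```

```text
t 4.2 [504.1 -28.   66.1] z [ 0.01  0.88 -0.48] q [-0.72  0.64  1.72  0.72  1.64 -2.58] F [0.3 0.3 0.1] 8
[[1,[0.52,-0.1,-0.29],[0.003,0.002,-0.001]],[1,[0.52,-0.1,-0.29],[0.003,0.002,-0.001]],[1,[0.63,0.17,-0.34],[0.0,0.0,0.0]],[1,[0.63,0.17,-0.34],[0.0,0.0,0.0]],[1,[0.6,0.27,-0.33],[0.0,0.0,0.0]],[1,[0.6,0.27,-0.33],[0.0,0.0,0.0]],[1,[0.56,0.37,-0.3],[0.0,0.0,0.0]],[1,[0.56,0.37,-0.3],[0.0,0.0,0.0]]]
```

Call:
drive_tool --targets '[[1,[0.5,-0.05,-0.3],[0,0,0]],[1,[0.5,-0.05,-0.3],[0,0,0]],[1,[0.6,0.17,-0.35],[0,0,0]],[1,[0.6,0.17,-0.35],[0,0,0]],[1,[0.6,0.27,-0.33],[0,0,0]],[1,[0.6,0.27,-0.33],[0,0,0]]]'

```text
clock: 4.7
tool_pos: [511.8, -28.3, 108.8]
eef_rot: [-0.359, 0.611, 0.607, 0.361]
contact_force: [-0.1, 0.1, -0.2]
width: 0.1
```

```bash
python3 - <<'E'
from h import *
im,d=grab('side');cv2.imwrite('pics/s3.png',cv2.resize(im[210:390,240:480],(800,600)))
Q=Rt(.5)
plan([(arc(t),Q,8) for t in (.45,.6,.75,.9,1.05,1.2)])
E
```

```text
t 4.75 [512.9 -28.7 110.2] z [ 0.01  0.88 -0.48] q [-0.71  0.57  1.71  0.74  1.69 -2.52] F [-1.3 -0.1  0.9] 12
[[1,[0.39,0.26,-0.17],[0.003,0.002,-0.001]],[1,[0.39,0.26,-0.17],[0.003,0.002,-0.001]],[1,[0.5,0.46,-0.27],[0.0,0.0,0.0]],[1,[0.5,0.46,-0.27],[0.0,0.0,0.0]],[1,[0.44,0.54,-0.24],[0.0,0.0,0.0]],[1,[0.44,0.54,-0.24],[0.0,0.0,0.0]],[1,[0.36,0.61,-0.2],[0.0,0.0,0.0]],[1,[0.36,0.61,-0.2],[0.0,0.0,0.0]],[1,[0.28,0.66,-0.15],[0.0,0.0,0.0]],[1,[0.28,0.66,-0.15],[0.0,0.0,0.0]],[1,[0.19,0.7,-0.1],[0.0,0.0,0.0]],[1,[0.19,0.7,-0.1],[0.0,0.0,0.0]]]
```

View pics/s3.png

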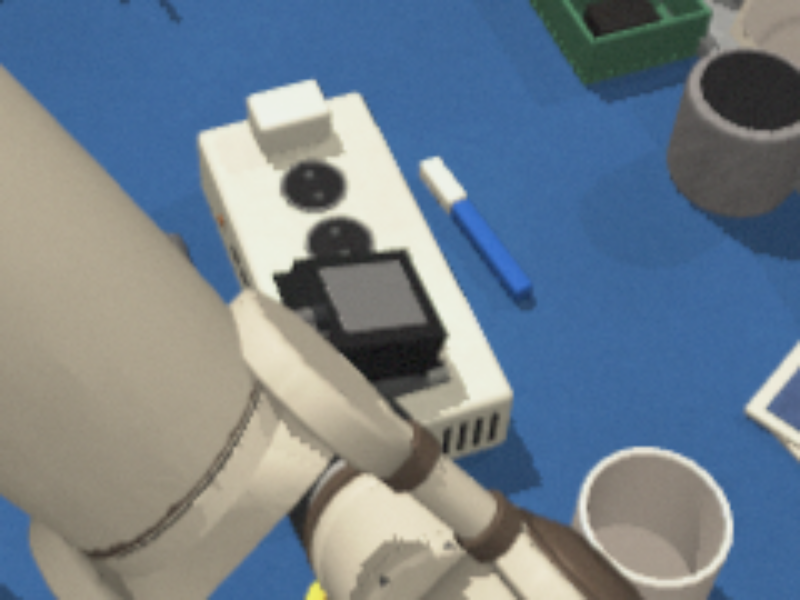

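The guard is rising (its grey top now spans (320–430, 250–330)), the finger is under the lip and the box has not moved. I carry on along the arc.

Call:
drive_tool --targets '[[1,[0.4,0.27,-0.2],[0,0,0]],[1,[0.4,0.3,-0.2],[0,0,0]],[1,[0.5,0.46,-0.27],[0,0,0]],[1,[0.5,0.46,-0.27],[0,0,0]],[1,[0.44,0.54,-0.24],[0,0,0]],[1,[0.44,0.54,-0.24],[0,0,0]],[1,[0.36,0.6,-0.2],[0,0,0]],[1,[0.36,0.6,-0.2],[0,0,0]]]'

```text
clock: 5.42
tool_pos: [553.9, -28.2, 152.9]
eef_rot: [-0.358, 0.611, 0.607, 0.361]
contact_force: [0.2, -0.3, -0.1]
width: -0.4
```

```bash
python3 - <<'E'
from h import *
Q=Rt(.5)
plan([(arc(t),Q,8) for t in (1.05,1.2,1.35,1.5)])
E
```

```text
t 5.42 [553.9 -28.2 152.9] z [ 0.01  0.88 -0.48] q [-0.67  0.56  1.6   0.78  1.75 -2.42] F [ 0.2 -0.3 -0.1] 8
[[1,[0.08,0.49,-0.03],[0.003,0.002,-0.001]],[1,[0.08,0.49,-0.03],[0.003,0.002,-0.001]],[1,[0.19,0.7,-0.1],[0.0,0.0,0.0]],[1,[0.19,0.7,-0.1],[0.0,0.0,0.0]],[1,[0.09,0.73,-0.05],[0.0,0.0,0.0]],[1,[0.09,0.73,-0.05],[0.0,0.0,0.0]],[1,[-0.0,0.74,0.0],[0.0,0.0,0.0]],[1,[-0.0,0.74,0.0],[0.0,0.0,0.0]]]
```

Call:
drive_tool --targets '[[1,[0.1,0.5,-0.05],[0,0,0]],[1,[0.1,0.5,-0.05],[0,0,0]],[1,[0.2,0.7,-0.1],[0,0,0]],[1,[0.2,0.7,-0.1],[0,0,0]],[1,[0.1,0.7,-0.05],[0,0,0]],[1,[0.1,0.7,-0.05],[0,0,0]],[1,[0,0.7,0],[0,0,0]],[1,[0,0,0],[0,0,0]],[1,[0,0,0],[0,0,0]]]'

```text
clock: 6.17
tool_pos: [605.5, -27.9, 163.1]
eef_rot: [-0.357, 0.61, 0.608, 0.361]
contact_force: [0.0, 0.2, 0.1]
width: 0.1
```

```bash
python3 - <<'E'
from h import *
im,d=grab('side');cv2.imwrite('pics/s4.png',cv2.resize(im[210:390,240:480],(800,600)))
Q=Rt(.5)
plan([([560,-28,165],Q,20),([515,-30,150],Q,20),([515,-24,88],Q,20)])
E
```

```text
t 6.22 [605.4 -27.9 163.1] z [ 0.01  0.88 -0.48] q [-0.62  0.64  1.46  0.82  1.76 -2.34] F [-0.7  0.2  0.3] 10
[[1,[0.05,-1.51,-0.04],[0.002,0.002,-0.0]],[1,[0.05,-1.51,-0.04],[0.002,0.002,-0.0]],[1,[0.05,-1.51,-0.04],[0.002,0.002,-0.0]],[1,[-0.47,-1.5,0.18],[0.0,0.0,0.0]],[1,[-0.47,-1.5,0.18],[0.0,0.0,0.0]],[1,[-0.47,-1.5,0.18],[0.0,0.0,0.0]],[1,[-1.29,0.0,0.87],[0.0,0.0,0.0]],[1,[-1.29,0.0,0.87],[0.0,0.0,0.0]],[1,[-1.29,0.0,0.87],[0.0,0.0,0.0]],[1,[-1.29,0.0,0.87],[0.0,0.0,0.0]]]
```

View pics/s4.png

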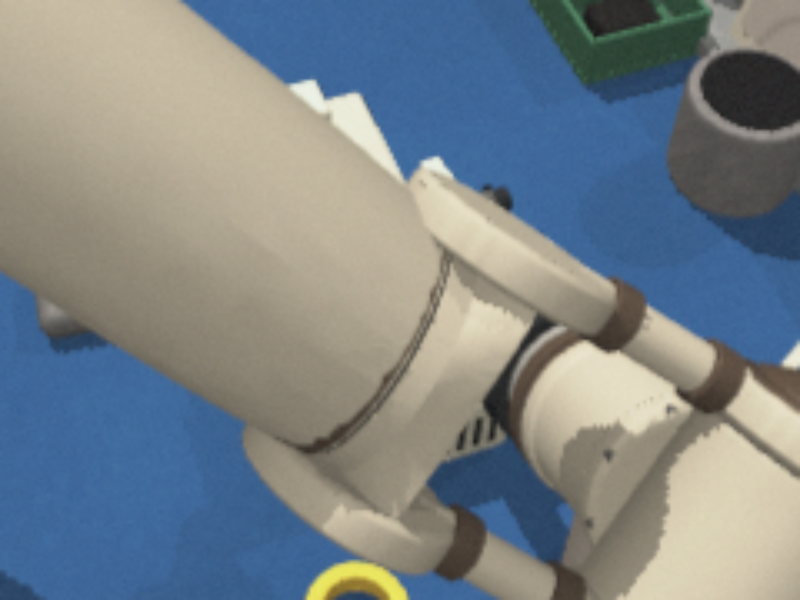

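The arm hides the guard here, so I back off to the front and look again.

Call:
drive_tool --targets '[[1,[0.05,-1.5,0],[0,0,0]],[1,[0.05,-1.5,0],[0,0,0]],[1,[0.05,-1.5,0],[0,0,0]],[1,[0,-1.5,0],[0,0,0]],[1,[0,-1.5,0],[0,0,0]],[1,[-0.4,-1.5,0.2],[0,0,0]],[1,[0,0,0],[0,0,0]]]'

```text
clock: 6.8
tool_pos: [510.1, -26.0, 158.8]
eef_rot: [-0.359, 0.61, 0.607, 0.361]
contact_force: [-0.3, 0.4, -0.1]
width: 0.1
```

```bash
python3 - <<'E'
from h import *
im,d=grab('side');im2,d2=grab('top')
a=cv2.resize(im[210:390,260:440],(400,400));b=cv2.resize(im2[205:285,330:410],(400,400))
cv2.imwrite('pics/s5.png',np.hstack([a,b]))
for n,D,(u0,u1,v0,v1) in(('side',d,(285,420,225,375)),('top',d2,(355,410,210,282))):
    P=cloud(n,D)[v0:v1,u0:u1].reshape(-1,3);P=P[(P[:,2]>75)&(P[:,2]<175)&(P[:,0]>595)&(P[:,0]<665)&(abs(P[:,1]+12)<34)];print(n,len(P))
    if len(P): print(np.percentile(P,[2,50,98],0).round(1).tolist())
plan([([515,-30,150],Rt(.5),20),([515,-24,88],Rt(.5),20)])
E
```

```text
side 1172
[[602.4, -45.3, 76.8], [626.4, -20.0, 137.9], [649.1, 19.9, 153.5]]
top 534
[[599.2, -44.0, 77.1], [628.4, -10.5, 141.6], [646.2, 21.1, 150.8]]
t 6.9 [512.5 -26.6 159.8] z [ 0.01  0.88 -0.48] q [-0.71  0.47  1.72  0.75  1.75 -2.46] F [-0.2  0.4 -0.1] 5
[[1,[-1.02,0.25,0.17],[0.007,0.005,0.001]],[1,[-1.29,0.0,0.87],[0.0,0.0,0.0]],[1,[-1.29,0.0,0.87],[0.0,0.0,0.0]],[1,[-1.29,0.0,0.87],[0.0,0.0,0.0]],[1,[-1.29,0.0,0.87],[0.0,0.0,0.0]]]
```

View pics/s5.png

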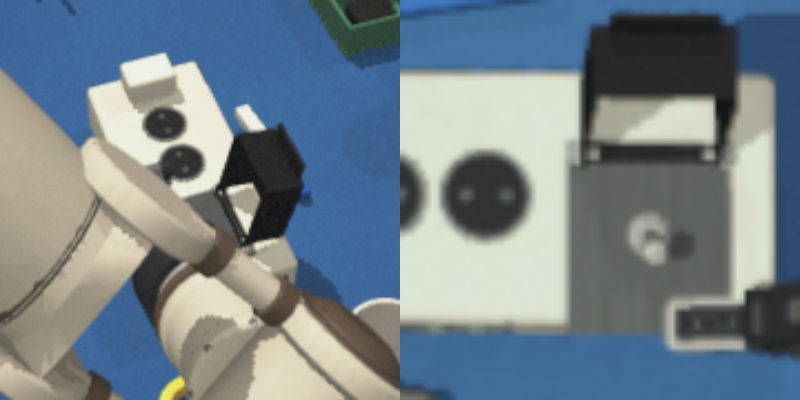

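The guard is fully open (lip end measured at x≈649, z≈153, against 651/153 expected), and the toggle still leans forward at about (648,240). Next I lower the finger in front of the toggle and push it towards the hinge.

Call:
drive_tool --targets '[[1,[-1.0,0.1,1.0],[0,0,0]],[1,[-1.2,0,1.2],[0,0,0]],[1,[-1.2,0,1.2],[0,0,0]],[1,[-1.2,0,1.0],[0,0,0]],[1,[0,0,0],[0,0,0]]]'

```text
clock: 7.32
tool_pos: [518.5, -10.3, 94.3]
eef_rot: [-0.353, 0.61, 0.61, 0.362]
contact_force: [-0.8, 0.4, -0.4]
width: -0.2
```

```bash
python3 - <<'E'
from h import *
plan([([515,-14,92],Rt(.5),15),([552,-14,92],Rt(.5),6)])
E
```

```text
t 7.32 [518.5 -10.3  94.3] z [ 0.01  0.87 -0.49] q [-0.68  0.59  1.72  0.76  1.65 -2.53] F [-0.8  0.4 -0.4] 8
[[1,[-0.38,-0.35,-0.21],[0.01,0.011,0.006]],[1,[0.0,0.53,0.0],[0.0,0.0,0.0]],[1,[0.0,0.53,0.0],[0.0,0.0,0.0]],[1,[0.0,0.53,0.0],[0.0,0.0,0.0]],[1,[0.0,0.53,0.0],[0.0,0.0,0.0]],[1,[0.0,0.53,0.0],[0.0,0.0,0.0]],[1,[0.0,0.53,0.0],[0.0,0.0,0.0]],[1,[0.0,0.53,0.0],[0.0,0.0,0.0]]]
```

Call:
drive_tool --targets '[[1,[-0.2,0.3,-0.15],[0.01,0.01,0.006]],[1,[0,0.5,0],[0,0,0]],[1,[0,0.5,0],[0,0,0]],[1,[0,0.5,0],[0,0,0]],[1,[0,0.5,0],[0,0,0]],[1,[0,0.5,0],[0,0,0]],[1,[0,0.5,0],[0,0,0]],[1,[0,0,0],[0,0,0]]]'

```text
clock: 7.98
tool_pos: [555.3, -11.5, 93.4]
eef_rot: [-0.362, 0.607, 0.609, 0.36]
contact_force: [-3.4, 0.1, -0.3]
width: -0.0
```

```bash
python3 - <<'E'
from h import *
im,d=grab('top');cv2.imwrite('pics/t6.png',cv2.resize(im[205:285,330:410],(600,600)))
plan([([515,-14,92],Rt(.5),15)])
E
```

```text
t 8.03 [555.3 -11.5  93.4] z [-0.    0.88 -0.48] q [-0.64  0.66  1.6   0.78  1.67 -2.48] F [-3.7 -0.6  0.5] 3
[[1,[-0.08,-1.34,-0.05],[-0.001,-0.0,0.001]],[1,[-0.08,-1.34,-0.05],[-0.001,-0.0,0.001]],[1,[-0.08,-1.34,-0.05],[-0.001,-0.0,0.001]]]
```

View pics/t6.png

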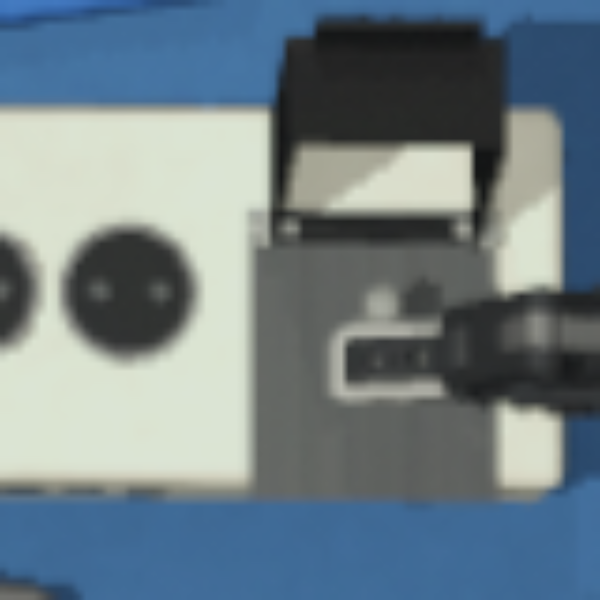

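The toggle has snapped over to the hinge side (its tip is at (382,300), ahead of the finger), and 3.5 N is felt at its stop. I back off, rise and go round behind the guard.

Call:
drive_tool --targets '[[1,[0,-1.0,0],[0,0,0]],[1,[0,-1.3,0],[0,0,0]],[1,[0,-1.3,0],[0,0,0]],[1,[1.5,-0.3,-1.2],[0,0,0]],[1,[2.4,0,-1.8],[0,0,0]],[1,[2.4,0,-2],[0,0,0]],[1,[2.4,0,-2],[0,0,0]],[1,[2.4,0,-2],[0,0,0]],[1,[1.5,0,-1.5],[0,0,0]]]'

```text
clock: 8.78
tool_pos: [515.4, -42.1, 257.2]
eef_rot: [-0.362, 0.609, 0.606, 0.362]
contact_force: [0.5, -0.4, 0.1]
width: -0.2
```

```bash
python3 - <<'E'
from h import *
im,d=grab('top');print((im[205:285,330:410]).shape)
Q=Rt(.5)
plan([([560,-60,260],Q,30),([690,-40,250],Q,30),([690,-20,150],Q,25)])
E
```

```text
(80, 80, 3)
t 8.83 [516.8 -43.8 260.6] z [ 0.    0.88 -0.48] q [-0.73  0.35  1.65  0.77  1.91 -2.34] F [ 2.1 -1.7  3.3] 12
[[1,[-0.42,2.16,-0.69],[0.002,-0.0,0.001]],[1,[-0.42,2.16,-0.69],[0.002,-0.0,0.001]],[1,[0.02,2.6,0.45],[0.0,0.0,0.0]],[1,[0.02,2.6,0.45],[0.0,0.0,0.0]],[1,[0.02,2.6,0.45],[0.0,0.0,0.0]],[1,[0.02,2.6,0.45],[0.0,0.0,0.0]],[1,[0.02,2.6,0.45],[0.0,0.0,0.0]],[1,[-1.56,0.0,1.31],[0.0,0.0,0.0]],[1,[-1.56,0.0,1.31],[0.0,0.0,0.0]],[1,[-1.56,0.0,1.31],[0.0,0.0,0.0]],[1,[-1.56,0.0,1.31],[0.0,0.0,0.0]],[1,[-1.56,0.0,1.31],[0.0,0.0,0.0]]]
```

Call:
drive_tool --targets '[[1,[-0.3,2.2,-0.5],[0,0,0]],[1,[-0.3,2.5,-0.5],[0,0,0]],[1,[0,2.6,0.4],[0,0,0]],[1,[0,2.6,0.4],[0,0,0]],[1,[0,2.6,0.4],[0,0,0]],[1,[0,2.6,0.4],[0,0,0]],[1,[0,2.2,0.4],[0,0,0]],[1,[0,0,0],[0,0,0]]]'

```text
clock: 9.5
tool_pos: [700.7, -40.3, 255.4]
eef_rot: [-0.352, 0.61, 0.607, 0.367]
contact_force: [-0.0, -0.1, -0.3]
width: -0.2
```

```bash
python3 - <<'E'
from h import *
im,d=grab('side');im2,d2=grab('top')
cv2.imwrite('pics/s7.png',np.hstack([cv2.resize(im[210:390,260:440],(400,400)),cv2.resize(im2[165:285,330:450],(400,400))]))
plan([([692,-18,200],Rt(.5),25),([692,-18,150],Rt(.5),20)])
E
```

```text
t 9.6 [698.4 -41.1 255.7] z [ 0.02  0.88 -0.48] q [-0.56  0.73  1.12  0.91  1.88 -2.11] F [-0.5  0.   0.4] 6
[[1,[-1.25,-0.25,1.57],[0.006,0.001,0.002]],[1,[-1.26,-0.24,1.57],[0.006,0.001,0.002]],[1,[-1.26,-0.23,1.57],[0.006,0.001,0.002]],[1,[-1.46,0.0,0.8],[0.0,0.0,0.0]],[1,[-1.46,0.0,0.8],[0.0,0.0,0.0]],[1,[-1.46,0.0,0.8],[0.0,0.0,0.0]]]
```

View pics/s7.png

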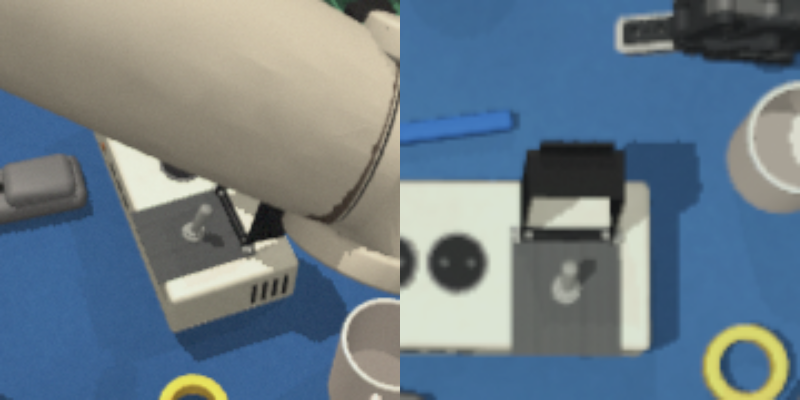

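Toggle on (leaning back at (568,275)), guard open, box unmoved; the finger is behind the guard, high up. I descend.

Call:
drive_tool --targets '[[1,[-1.2,-0.1,1.4],[0,0,0]],[1,[-1.2,-0.1,1.4],[0,0,0]],[1,[-1.2,-0.1,1.3],[0,0,0]],[1,[-1.5,0,0.9],[0,0,0]],[1,[-1.4,0,0.8],[0,0,0]],[1,[0,0,0],[0,0,0]]]'

```text
clock: 10.1
tool_pos: [693.0, -20.0, 161.0]
eef_rot: [-0.354, 0.612, 0.606, 0.366]
contact_force: [-1.4, -0.2, -0.9]
width: -0.1
```

```bash
python3 - <<'E'
from h import *
Q=Rt(.5)
A=lambda t:arc(t,(-85,52),(599,68),-16)
plan([(A(1.85),Q,10)]+[(A(t),Q,7) for t in (1.75,1.6,1.45,1.3,1.15,1.05)])
E
```

```text
t 10.1 [693. -20. 161.] z [ 0.02  0.88 -0.48] q [-0.54  0.81  1.19  0.89  1.77 -2.22] F [-1.4 -0.2 -0.9] 20
[[1,[-0.51,-0.52,0.39],[0.005,0.001,0.0]],[1,[-0.51,-0.52,0.39],[0.005,0.001,0.0]],[1,[-0.51,-0.52,0.39],[0.005,0.001,0.0]],[1,[-0.51,-0.52,0.39],[0.005,0.001,0.0]],[1,[0.31,-0.35,-0.17],[0.0,0.0,0.0]],[1,[0.31,-0.35,-0.17],[0.0,0.0,0.0]],[1,[0.27,-0.4,-0.15],[0.0,0.0,0.0]],[1,[0.27,-0.4,-0.15],[0.0,0.0,0.0]],[1,[0.27,-0.4,-0.15],[0.0,0.0,0.0]],[1,[0.21,-0.44,-0.12],[0.0,0.0,0.0]],[1,[0.21,-0.44,-0.12],[0.0,0.0,0.0]],[1,[0.21,-0.44,-0.12],[0.0,0.0,0.0]],[1,[0.15,-0.47,-0.08],[0.0,0.0,0.0]],[1,[0.15,-0.47,-0.08],[0.0,0.0,0.0]],[1,[0.15,-0.47,-0.08],[0.0,0.0,0.0]],[1,[0.09,-0.49,-0.05],[0.0,0.0,0.0]],[1,[0.09,-0.49,-0.05],[0.0,0.0,0.0]],[1,[0.09,-0.49,-0.05],[0.0,0.0,0.0]],[1,[0.03,-0.5,-0.02],[0.0,0.0,0.0]],[1,[0.03,-0.5,-0.02],[0.0,0.0,0.0]]]
```

Call:
drive_tool --targets '[[1,[-0.5,-0.5,0.4],[0.005,0,0]],[1,[-0.5,-0.5,0.4],[0.005,0,0]],[1,[-0.4,-0.5,0.3],[0.005,0,0]],[1,[0,-0.5,0],[0,0,0]],[1,[0.2,-0.4,-0.15],[0,0,0]],[1,[0.3,-0.4,-0.15],[0,0,0]],[1,[0.3,-0.4,-0.15],[0,0,0]],[1,[0.3,-0.4,-0.15],[0,0,0]]]'

```text
clock: 10.77
tool_pos: [653.8, -17.4, 154.8]
eef_rot: [-0.359, 0.609, 0.608, 0.361]
contact_force: [-0.3, 0.6, -0.3]
width: -0.2
```

```bash
python3 - <<'E'
from h import *
Q=Rt(.5)
A=lambda t:arc(t,(-85,50),(599,68),-16)
print([np.round(A(t)) for t in (1.75,1.6,1.45,1.3,1.15,1.05)])
plan([(A(t),Q,7) for t in (1.45,1.3,1.15,1.05)])
E
```

```text
[array([663., -16., 143.]), array([651., -16., 152.]), array([638., -16., 158.]), array([624., -16., 163.]), array([610., -16., 166.]), array([600., -16., 167.])]
t 10.77 [653.8 -17.4 154.8] z [ 0.    0.88 -0.48] q [-0.57  0.75  1.31  0.86  1.76 -2.28] F [-0.3  0.6 -0.3] 11
[[1,[0.13,-0.51,-0.02],[0.001,0.001,0.0]],[1,[0.13,-0.51,-0.02],[0.001,0.001,0.0]],[1,[0.13,-0.51,-0.02],[0.001,0.001,0.0]],[1,[0.14,-0.47,-0.08],[0.0,0.0,0.0]],[1,[0.14,-0.47,-0.08],[0.0,0.0,0.0]],[1,[0.14,-0.47,-0.08],[0.0,0.0,0.0]],[1,[0.08,-0.48,-0.04],[0.0,0.0,0.0]],[1,[0.08,-0.48,-0.04],[0.0,0.0,0.0]],[1,[0.08,-0.48,-0.04],[0.0,0.0,0.0]],[1,[0.03,-0.49,-0.01],[0.0,0.0,0.0]],[1,[0.03,-0.49,-0.01],[0.0,0.0,0.0]]]
```

Call:
drive_tool --targets '[[1,[0.13,-0.5,-0.05],[0,0,0]],[1,[0.13,-0.5,-0.05],[0,0,0]],[1,[0.13,-0.5,-0.05],[0,0,0]],[1,[0.13,-0.5,-0.07],[0,0,0]],[1,[0.13,-0.5,-0.07],[0,0,0]],[1,[0.1,-0.5,-0.05],[0,0,0]],[1,[0.1,-0.5,-0.05],[0,0,0]],[1,[0.1,-0.5,-0.05],[0,0,0]],[1,[0.05,-0.5,0],[0,0,0]]]'

```text
clock: 11.52
tool_pos: [604.9, -16.9, 169.6]
eef_rot: [-0.357, 0.608, 0.61, 0.362]
contact_force: [-0.5, -0.1, 0.6]
width: 0.0
```

Call:
drive_tool --targets '[[1,[0,-0.5,0],[0,0,0]],[1,[0,-0.5,0],[0,0,0]],[1,[0,-0.3,0],[0,0,0]],[1,[0,0,0],[0,0,0]],[1,[0,1.5,0],[0,0,0]],[1,[0,2.5,0],[0,0,0]],[1,[0.5,2.5,-0.3],[0,0,0]],[1,[0.8,1.5,-0.5],[0,0,0]],[1,[0,0,0],[0,0,0]]]'

```text
clock: 12.27
tool_pos: [671.2, -17.4, 184.5]
eef_rot: [-0.358, 0.609, 0.608, 0.362]
contact_force: [-0.3, 0.1, 1.1]
width: 0.2
```

```bash
python3 - <<'E'
from h import *
im,d=grab('side');im2,d2=grab('top')
cv2.imwrite('pics/s8.png',np.hstack([cv2.resize(im[210:390,260:440],(400,400)),cv2.resize(im2[165:285,330:450],(400,400))]))
P=cloud('top',d2)[205:285,330:410].reshape(-1,3);P=P[(P[:,2]>97)&(P[:,2]<175)&(abs(P[:,1]+12)<34)&(P[:,0]<630)];print(len(P))
if len(P): print(np.percentile(P,[2,50,98],0).round(1).tolist())
print(pose()[0],pose()[2]['contact_force'])
E
```

```text
1083
[[508.4, -44.0, 98.4], [552.6, -12.0, 103.8], [595.0, 19.9, 109.7]]
[668.59117403 -17.18064599 182.42586793] [-0.12656299 -0.40033934 -0.52477321]
```

View pics/s8.png

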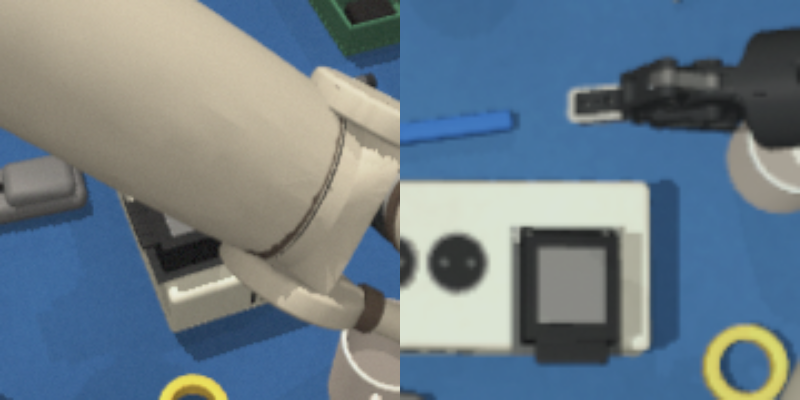

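The guard has dropped shut (lip at (572,350) in the right half), and the robot is clear of it. I move higher and check how level the guard is against the first picture.

Call:
drive_tool --targets '[[1,[2.2,0.5,-1.5],[0,0,0]],[1,[2.2,0.5,-1.5],[0,0,0]],[1,[2.2,0,-1.5],[0,0,0]],[1,[0,0,0],[0,0,0]],[1,[0,0,0],[0,0,0]]]'

```text
clock: 12.78
tool_pos: [673.1, -24.6, 258.4]
eef_rot: [-0.366, 0.611, 0.603, 0.358]
contact_force: [-0.5, 0.3, -0.6]
width: 0.1
```

```bash
python3 - <<'E'
from h import *
im2,d2=grab('top')
for d,n in((np.load('pics/top0.npy'),'before'),(d2,'now')):
    P=cloud('top',d)[205:285,330:410].reshape(-1,3);G=P[(P[:,2]>97)&(P[:,2]<112)&(abs(P[:,1]+12)<28)&(P[:,0]>510)&(P[:,0]<590)]
    a=np.linalg.lstsq(np.c_[G[:,:2],np.ones(len(G))],G[:,2],rcond=None)[0]
    C=cloud('top',d)[210:282,285:415].reshape(-1,3);C=C[abs(C[:,2]-62)<8];r=cv2.minAreaRect(C[:,:2].astype(np.float32))
    print(n,len(G),G[:,2].mean().round(2),'slope',a[:2].round(3),'case',r)
a=cv2.imread('pics/top0.png');df=cv2.absdiff(a,im2).max(2)
print(ctrl.state()['tool_pos'],ctrl.state()['contact_force'])
for nm,(u0,u1,v0,v1) in dict(mouse=(305,342,280,328),tape=(418,450,258,292),marker=(308,368,194,214)).items(): print(nm,(df[v0:v1,u0:u1]>60).sum())
E
```

```text
before 845 103.92 slope [0.008 0.008] case ((577.2501831054688, 58.63444519042969), (125.2651596069336, 258.4816589355469), 0.022993313148617744)
now 843 104.13 slope [ 0.01 -0.01] case ((577.9307861328125, 58.60723876953125), (258.8564453125, 124.22147369384766), 89.91758728027344)
[673.36562431 -24.7730358  259.08064835] [ 0.3170145  -0.23315492  0.20040355]
mouse 40
tape 16
marker 0
```

```bash
python3 -c "
from cell import job_done
print(job_done())"
```

```text
the job is handed in; nothing more can be done
None
```

The power box is switched on and the guard is shut over the toggle; I handed the job in at about 13 s on the robot's clock. I lifted the guard from under its lip until it stayed fully open. Then I flipped the toggle towards the hinge with about 3.5 N and tipped the guard forward from behind, so it dropped shut with the finger backed off.

**Guard:** the last top view shows it level and shut, with the same slope (0.010 against 0.008) and height (104 mm) as before the job. The drop itself was not filmed, so I can only say it was open before the final push and shut after the finger retreated.

**Toggle:** it was last seen on just before the guard closed, and the shut guard now hides it.

**Box:** it moved less than 1 mm.

**Other things:** the marker showed no change. About 40 pixels changed around the mouse and 16 around the tape. I took these for the arm's shadow, as neither looked moved in the pictures, but I did not measure their positions again. I also did not re-measure the mug, phone, pen cup or jar, though nothing suggested contact.

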